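# Reseat the valves under the rig's hinged lid

### The job

The two glass valves in the small grey radio rig have crept up out of their sockets. Push the rig's top lid up by its front tab and ease it over, without flinging it, until it lies back against its stops and stays open by itself; then press each valve down with a fingertip, gently because they are glass, until both are fully home in their sockets. Do not pull the valves up, and leave everything else on the desk where it is.

Things in the scene. Friction and masses are not known exactly. Their poses are not given: they have to be found in the camera images.
- rig: grey steel radio case, fixed, 150 mm deep (x), 200 wide (y), walls 3 mm, rim 118 mm above the desk. Origin: centre of its underside; x points from front panel (x = -75 mm, towards the robot) to back, z up. Panel knobs stand out 18 mm at y = +50 (up to 71 mm high), -28 and -66 mm (up to 51 mm high). Inside, all but the valves is lower than 85 mm above the desk
- lid (a joint): lid angle (rad): 0 shut and level, 1.57 upright, 1.92 leaning back on its stops. Flat steel plate 4 mm thick, 200 mm wide, about 0.28 kg, its underside level with the rim when shut; hinged along y at the rear rim, little friction, no spring: below upright it falls shut, past upright it falls open, slightly damped. About 2 N upward at the tab lifts it
- lid_hinge (a point): middle of the lid's hinge axis, at the rear rim: 75 mm behind the rig's origin along its x, 118 mm above the desk
- lid_tab (a point): middle of the front lower edge of the lid's steel lift tab; moves with the lid, 174 mm from the hinge axis. The tab, 80 mm wide (y) and 4 mm thick, lies in the lid's plane and stands 24 mm out over the front panel, so that a fingertip fits under it from the front; shut, its underside is 118 mm above the desk
- valve_left (a joint): how far the left valve (y = +38 mm in the rig) stands out of its socket (m): 0 = fully home; starts 3.5 to 7 mm high. Slides straight up and down against about 4 N of friction, no spring, rigid stop at home
- valve_right (a joint): the same for the right valve (y = -38 mm in the rig)
- valve_left_top (a point): top of the left valve: clear glass, 19 mm in diameter, upright, domed top ending in a flat tip 7 mm wide. At x = -6 mm, y = +38 mm in the rig; its top is 103 mm above the desk when fully home, 15 mm below the rim
- valve_right_top (a point): top of the right valve, same size, at x = -6 mm, y = -38 mm in the rig; 103 mm above the desk when fully home
- canister: bystander: green screw-top tin, 77 mm in diameter, 95 mm tall; origin at the centre of its underside, beside the rig
- choke: bystander: rust-spotted steel choke on a foot plate, 72 x 50 x 50 mm; origin at the centre of its underside, beside the rig
- knob: bystander: cream bakelite dial knob, 48 mm in diameter, 24 mm high; origin at the centre of its underside
- clamp_ring: bystander: brass valve clamp ring, 44 mm outside diameter with two screw lugs (68 mm over lugs and foot), 12 mm high; origin at the ring's centre on its underside
- crystal: bystander: small metal crystal can, 12 x 22 x 20 mm; origin at the centre of its underside
- trimmer: bystander: dark-handled screwdriver 150 mm long lying on the desk

How it is judged:
On the way, in this order (a step that is already met when the one before it is completed fails the run):
1. the lid lies open against its stops with the robot clear of it (value of joint lid above 1.8 rad and contact force between the arm and rig below 0.1 N), for 0.2 s.
2. both valves are pressed fully home (value of joint each of valve_left, valve_right below 0.0015 m), for 0.2 s.
At the end, for the whole second after the job is handed in: the lid rests open past 1.8 rad (on its stops, at rest), both valves stand less than 1.5 mm out of their sockets, and no other thing on the desk has moved by more than 15 mm (all of step 2 and value of joint lid above 1.8 rad and velocity of joint lid between -0.1 and 0.1 rad/s and distance of each of canister, choke, knob, clamp_ring, crystal, trimmer from where it was at the start of the episode below 0.015 m); the robot touches nothing.
It fails at once if the lid is flung open (faster than 5 rad/s) (velocity of joint lid above 5 rad/s).
It fails at once if a valve is pulled up out of its socket (more than 9 mm out) (value of joint any of valve_left, valve_right above 0.009 m).
It fails at once if a glass valve is loaded with more than 40 N (contact force between the arm and valve_left above 40 N or contact force between the arm and valve_right above 40 N).
It fails at once if a bystander is pushed aside, lifted or carried (moved by more than 15 mm) (distance of any of canister, choke, knob, clamp_ring, crystal, trimmer from where it was at the start of the episode above 0.015 m).
It also fails if it takes over 64 s, if anything falls off the work surface, if the arm or the gripper's body presses on something with over 40 N, if the wrist force passes 120 N, or if a joint passes its speed limit or range.

### The arm

A 7-joint arm with a two-finger parallel gripper is mounted at the origin on the work surface. World frame = base frame: x ahead of the robot, y to its left, z up, the work surface at z = 0. Lengths are in m, angles in rad, forces in N, time in s.
With the tool pointing down it reaches from about 0.4 to 0.9 m from the base axis. Payload 5.6 kg.
Tool frame: the origin (TCP) lies on the mounting face of the last link; the fingertips stand 190 mm ahead of it and the grasp point (between the pads) lies 171 mm ahead of it; z points along the fingers, y is the line along which they close (so a half turn about z gives the same grasp; the last joint's range is limited). The gripper opens to 92 mm and grips with 3 to 60 N. Pads are 20 mm wide; open, the fingers measure 128 mm over their backs; the gripper's body (75 mm by 189 mm) begins 69 mm behind the grasp point.
Start: joints at [1.181, 0.468, -0.012, 1.603, 0.006, 1.071, -0.056], TCP at [0.221, -0.611, 0.405] pointing down, gripper open.
Joint ranges: [-2.53, 2.53], [-0.31, 2.02], [-1.57, 1.55], [0.28, 2.44], [-1.29, 4.43], [0.15, 1.84], [-2.92, 2.92]. Speed limits (rad/s): [2.57, 2.57, 3.14, 3.14, 3.14, 3.14, 3.14].

### API

Orientations are given as a rotation vector (axis times angle).
In Python, from workcell import r, planner, status, get_image, camera_model gives the robot as it stands. The module is installed in compiled form; this text tells all that it offers. Calls block until the motion is done:
- r.move_to(position, orientation): joint-space move of the TCP to a pose.
- r.move_linear(position, ori=None, feed=0.15, guard=None): straight line of the TCP; ori=None keeps the orientation; feed is the mean speed in m/s. With guard (N) it stops when the force on the tool has changed by that much, and returns True; else False.
- r.move_j(angles): joint-space move.
- r.set_gripper(opening, effort=None): finger opening in m; effort is the grip in N (None keeps the last); returns when the fingers have stopped.
- r.dwell(seconds).
- planner.inverse_kinematics(position, orientation): joint angles nearest the present ones, or None.
- status.state(): the state.
- get_image(name): name is "side" or "top" or "wrist"; returns the picture (420x560x3 uint8, blue, green, red); there is no depth.
- camera_model(name): a dict with "fx", "fy", "cx", "cy" (pixels), "R" (3x3) and "t" (3): a world point X has camera coordinates R X + t; the wrist camera has in their place "T_tool_cam" (4x4, takes a point from camera to tool coordinates, whose origin is the TCP and whose axes are the flange's). Camera axes: x right, y down, z forward; pixel columns grow to the right and rows downward; lengths in m; the calibration is good to about 2 mm. The wrist camera is an equidistant fisheye: a pixel r from the principal point sees the ray r / f radians off the axis. A picture is of the moment at which its call begins: read the wrist's pose just before it. camera_model takes no time and is no camera call.
A pose or a line that the arm cannot do raises r.IKError and nothing moves.
- r.hand_in(): hands the job in; it is judged then, once.
The state is a dict: "clock": time; "joint_pos": joint angles; "qd": joint speeds; "effort": joint torques, N m; "tool_pos": TCP position; "eef_rot": TCP orientation; "ft_force": force on the tool from outside, world axes, zero at the start; "wrist_torque": the same for the moment, N m; "finger_gap": finger opening in m; "finger_force": force on a finger pad.
Only numpy, scipy, OpenCV 4.12 (cv2) and the standard library are available. Lean on these libraries where they do the work, as an engineer would, in place of code of your own. Each camera call takes 0.05 s, during which the arm holds its last target. There are 200 camera calls.

## Working session

There is one attempt and no reset: what is moved stays moved. The work goes in short steps, each a Python script; the robot and the scene stay as the last script left them, time stands still between calls to the robot, and variables do not carry over. Pictures are saved under pics/ and viewed, at most 10 in all, crops included, and the job is handed in when it is done.

```bash
mkdir -p pics
python3 - <<'E'
from workcell import *
import cv2
for n in ("side","top"):
    cv2.imwrite(f"pics/{n}0.png",cv2.resize(get_image(n),(784,588)))
    m=camera_model(n);print(n,m)
s=status.state();print(s["clock"],s["tool_pos"],s["eef_rot"],s["ft_force"])
print(camera_model("wrist"))
E
```

```text
side {'fx': 381.29733712190034, 'fy': 381.29733712190034, 'cx': 274.32470203822675, 'cy': 211.11818079555474, 'R': array([[-0.88640259, -0.46283571,  0.00857666],
       [-0.23259025,  0.42927468, -0.87271131],
       [ 0.40024022, -0.7755684 , -0.48816126]]), 't': array([0.46645239, 0.21390549, 0.76084106])}
top {'fx': 383.2914643454432, 'fy': 383.2914643454432, 'cx': 285.2964589313062, 'cy': 210.18394291430053, 'R': array([[ 0.02298336, -0.99972809, -0.00393733],
       [-0.99889024, -0.02280179, -0.04121128],
       [ 0.0411103 ,  0.00488014, -0.9991427 ]]), 't': array([0.01175146, 0.52683477, 0.94584361])}
0.1 [ 0.22079925 -0.61111919  0.40385412] [-3.09300896e+00 -5.41612797e-01  6.17359134e-04] [ 0.27249118 -0.2603247   0.85866993]
{'fx': 325.19226210127806, 'fy': 325.19226210127806, 'cx': 279.1571878619844, 'cy': 208.10342560559678, 'T_tool_cam': array([[-2.77571009e-04, -9.70721771e-01, -2.40206509e-01,
         6.54528118e-02],
       [ 9.99999906e-01, -3.49390576e-04,  2.56404609e-04,
         3.38848563e-04],
       [-3.32823426e-04, -2.40206416e-01,  9.70721776e-01,
         2.11430526e-02],
       [ 0.00000000e+00,  0.00000000e+00,  0.00000000e+00,
         1.00000000e+00]])}
```

View pics/top0.png

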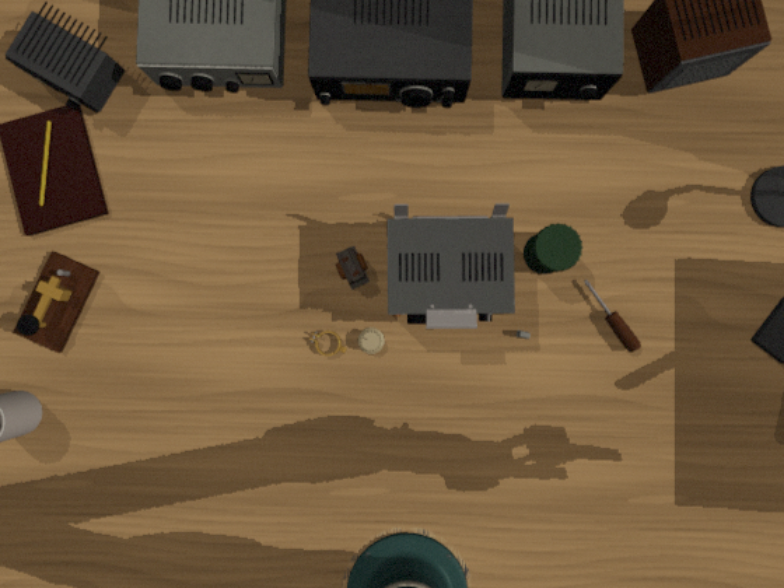

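View pics/side0.png

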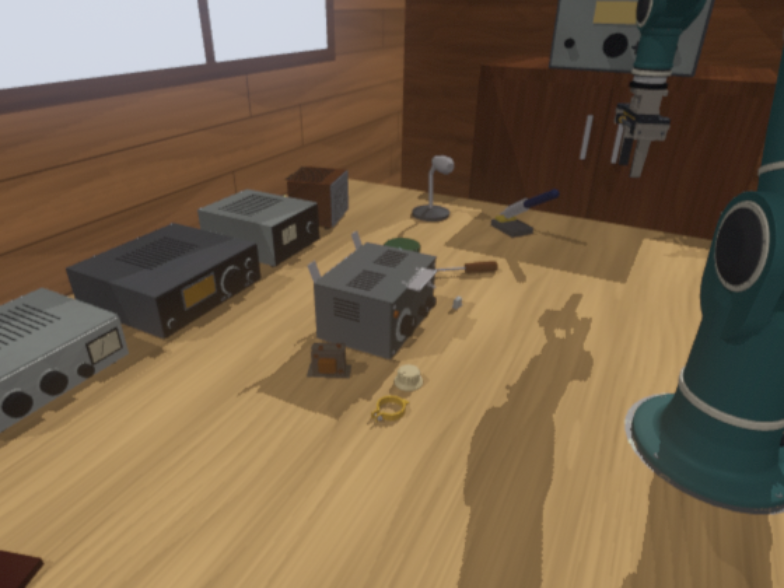

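The top view shows the rig near (388–514, 217–313) with its tab at (426–478, 309–327), almost aligned with the world axes. The side view shows the lid shut and the front area clear. I'll enlarge the rig to read its corners.

Run:
```python
from workcell import *
import cv2
im=get_image("top")[140:245,265:405]   # 140x105
cv2.imwrite("pics/crop0.png",cv2.resize(im,None,fx=5.7,fy=5.7,interpolation=cv2.INTER_CUBIC))
```

```text
(no output)
```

View pics/crop0.png

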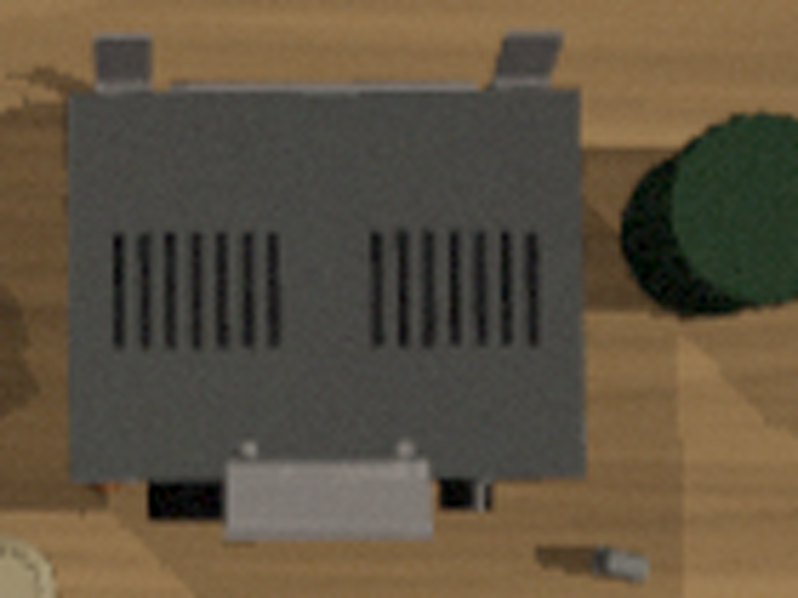

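The crop shows lid corners at (69,481), (585,478), (579,90) and (68,93), and the tab's front edge from (224,539) to (432,539). Next I'll compute the rig pose and check IK along the lid arc.

```bash
cat > h.py <<'E'
from workcell import *
import numpy as np, cv2, json, os
from scipy.spatial.transform import Rotation as Ro
def ray(px,z,n="top"):
    m=camera_model(n); d=m["R"].T@np.array([(px[0]-m["cx"])/m["fx"],(px[1]-m["cy"])/m["fy"],1]); o=-m["R"].T@m["t"]
    return o+d*(z-o[2])/d[2]
def tool(a,yaw):   # fingers point forward (rig x) and down; a = angle from straight down
    z=np.array([np.sin(a),0,-np.cos(a)]); x=np.array([np.cos(a),0,np.sin(a)])
    return Ro.from_euler('z',yaw)*Ro.from_matrix(np.c_[x,np.cross(z,x),z])
if os.path.exists("rig.json"):
    rig=np.array(json.load(open("rig.json"))); yaw=rig[2]
    W=lambda p: np.r_[rig[:2],0]+Ro.from_euler('z',yaw).apply(p)
def tcp(corner,a,off):  # rig-frame point touched by tip + off*tool x
    R=tool(a,yaw); return W(corner)-R.apply([off,0,0.19]), R.as_rotvec()
def arc(th,rad=.162): return np.array([.075-rad*np.cos(th),0,.118+rad*np.sin(th)])
E
python3 - <<'E'
from h import *
c=np.array([(69,481),(585,478),(579,90),(68,93),(224,539),(432,539)])/5.7+[264.6,139.6]
P=np.array([ray(p,.122) for p in c]); print(P.round(4))
M=np.array([(-75,100),(-75,-100),(75,-100),(75,100),(-99,40),(-99,-40)])/1000
A,B=M-M.mean(0),P[:,:2]-P[:,:2].mean(0)
yaw=np.arctan2((A[:,0]*B[:,1]-A[:,1]*B[:,0]).sum(),(A*B).sum())
R=Ro.from_euler('z',yaw).as_matrix()[:2,:2]; t=P[:,:2].mean(0)-R@M.mean(0)
print("rig",t,yaw,"res mm",((M@R.T+t-P[:,:2])*1000).round(1))
json.dump([*t,yaw],open("rig.json","w"))
import h,importlib; importlib.reload(h)
for deg in (30,45,60,70):
    a=np.radians(deg)
    for th in (-.5,-.15,0,.5,1,1.5,1.85):
        p,o=h.tcp(h.arc(th),a,.01); q=planner.inverse_kinematics(p,o); print(deg,th,p.round(3),None if q is None else np.round(q,2))
E
```

```text
[[ 0.491   0.0415  0.122 ]
 [ 0.4967 -0.1577  0.122 ]
 [ 0.6475 -0.1532  0.122 ]
 [ 0.6419  0.0455  0.122 ]
 [ 0.47   -0.0189  0.122 ]
 [ 0.4719 -0.0991  0.122 ]]
rig [ 0.56949118 -0.05603497] 0.028428261853817322 res mm [[ 0.7  0.3]
 [ 0.6 -0.4]
 [-0.2 -0.6]
 [-0.3  0.6]
 [-0.6 -0. ]
 [-0.2  0.2]]
30 -0.5 [ 0.399 -0.061  0.2  ] None
30 -0.15 [ 0.381 -0.061  0.253] None
30 0 [ 0.379 -0.061  0.278] None
30 0.5 [ 0.399 -0.061  0.355] [ 0.61  0.07 -0.53  2.35 -0.13  0.22 -1.33]
30 1 [ 0.453 -0.059  0.414] [ 0.7   0.07 -0.64  2.17 -0.01  0.39 -1.46]
30 1.5 [ 0.529 -0.057  0.439] [ 0.58  0.18 -0.57  2.    0.15  0.47 -1.62]
30 1.85 [ 0.585 -0.056  0.433] [ 0.39  0.27 -0.4   1.89  0.16  0.48 -1.64]
45 -0.5 [ 0.361 -0.062  0.168] None
45 -0.15 [ 0.343 -0.062  0.221] None
45 0 [ 0.341 -0.063  0.245] None
45 0.5 [ 0.361 -0.062  0.323] None
45 1 [ 0.416 -0.06   0.382] None
45 1.5 [ 0.492 -0.058  0.407] [ 1.2   0.35 -1.28  2.17  1.38  0.26 -2.72]
45 1.85 [ 0.548 -0.057  0.401] [-0.32  0.19  0.43  2.13 -1.28  0.15 -0.26]
60 -0.5 [ 0.333 -0.063  0.127] None
60 -0.15 [ 0.315 -0.063  0.18 ] None
60 0 [ 0.313 -0.063  0.204] None
60 0.5 [ 0.333 -0.063  0.282] None
60 1 [ 0.387 -0.061  0.341] None
60 1.5 [ 0.464 -0.059  0.366] [ 1.21  0.46 -1.27  2.33  2.65  0.47  2.4 ]
60 1.85 [ 0.52  -0.057  0.36 ] [ 0.99  0.48 -1.08  2.22  2.65  0.46  2.39]
70 -0.5 [ 0.32  -0.063  0.096] None
70 -0.15 [ 0.302 -0.064  0.149] None
70 0 [ 0.301 -0.064  0.174] None
70 0.5 [ 0.32  -0.063  0.251] None
70 1 [ 0.375 -0.062  0.31 ] None
70 1.5 [ 0.451 -0.059  0.335] None
70 1.85 [ 0.507 -0.058  0.329] [ 1.13  0.84 -1.32  2.29  2.75  0.82  2.61]
```

```bash
cat > search.py <<'E'
from h import *
import time
t0=time.time(); n=0
for az in (0,30,-30,45,-45,60,-60,90,-90):
  for ti in (20,30,45,60,75,90):
    ok=[]
    for roll in range(-180,180,30):
      R=Ro.from_euler('z',yaw)*Ro.from_euler('z',az,degrees=True)*tool(np.radians(ti),0)*Ro.from_euler('z',roll,degrees=True)
      k=0
      for th in (-.1,.6,1.2,1.8):
        tip=arc(th); tip[2]-=.008; n+=1
        if planner.inverse_kinematics(W(tip)-R.apply([0,0,.19]),R.as_rotvec()) is None: break
        k+=1
      if k>=3: ok.append((roll,k))
    if ok: print(az,ti,ok)
print(n,time.time()-t0)
E
timeout 500 python3 search.py
```

```text
0 20 [(-180, 4), (-150, 4), (-120, 4), (-90, 4), (-60, 4), (-30, 4), (0, 4), (30, 4), (60, 4), (90, 4), (120, 4), (150, 4)]
30 20 [(-180, 4), (-150, 4), (-120, 4), (-90, 4), (-60, 4), (-30, 4), (0, 4), (30, 4), (60, 4), (90, 4), (120, 4), (150, 4)]
30 30 [(-180, 4), (-150, 4), (-120, 4), (-90, 4), (-60, 4), (-30, 4), (0, 4), (30, 4), (60, 4), (90, 4), (120, 4), (150, 4)]
-30 20 [(-180, 4), (-150, 4), (-120, 4), (-90, 4), (-60, 4), (-30, 4), (0, 4), (30, 4), (60, 4), (90, 4), (120, 4), (150, 4)]
-30 30 [(-180, 4), (-150, 4), (-120, 4), (-90, 4), (-60, 4), (0, 4), (30, 4), (60, 4), (90, 4), (120, 4), (150, 4)]
45 20 [(-180, 4), (-150, 4), (-120, 4), (-90, 4), (-60, 4), (-30, 4), (0, 4), (30, 4), (60, 4), (90, 4), (120, 4), (150, 4)]
45 30 [(-180, 4), (-150, 4), (-120, 4), (-90, 4), (-60, 4), (-30, 4), (0, 4), (30, 4), (60, 4), (90, 4), (120, 4), (150, 4)]
45 45 [(-180, 4), (-150, 4), (-120, 4), (-90, 4), (-60, 4), (-30, 4), (0, 4), (30, 4), (60, 4), (90, 4), (120, 4), (150, 4)]
45 60 [(-180, 4), (-150, 4), (-120, 4), (-90, 4), (-60, 4), (-30, 4), (0, 4), (30, 4), (60, 4), (90, 4), (120
[... 2883 characters left out ...]
(30, 4), (60, 4), (90, 4), (120, 4), (150, 4)]
-90 30 [(-180, 4), (-150, 4), (-120, 4), (-90, 4), (-60, 4), (-30, 4), (0, 4), (30, 4), (60, 4), (90, 4), (120, 4), (150, 4)]
-90 45 [(-180, 4), (-150, 4), (-120, 4), (-90, 4), (-60, 4), (-30, 4), (0, 4), (30, 4), (60, 4), (90, 4), (120, 4), (150, 4)]
-90 60 [(-180, 4), (-150, 4), (-120, 4), (-90, 4), (-60, 4), (-30, 4), (0, 4), (30, 4), (60, 4), (90, 4), (120, 4), (150, 4)]
-90 75 [(-180, 4), (-150, 4), (-120, 4), (-90, 4), (-60, 4), (-30, 4), (0, 4), (30, 4), (60, 4), (90, 4), (120, 4), (150, 4)]
-90 90 [(-180, 4), (-150, 4), (-120, 4), (-90, 4), (-60, 4), (-30, 4), (0, 4), (30, 4), (60, 4), (90, 4), (120, 4), (150, 4)]
2006 13.592536926269531
```

```bash
cat >> h.py <<'E'
def hook(th,az=45,ti=65,rad=.161,y=-.013,back=0.,up=0.):  # leading fingertip corner on the lid arc
    R=Ro.from_euler('z',yaw)*Ro.from_euler('z',az,degrees=True)*tool(np.radians(ti),0)
    c=arc(th,rad); c[1]=y; d=R.apply([0,0,1]); d[2]=0
    return W(c)-R.apply([.01,.018,.19])-back*d+[0,0,up], R.as_rotvec()
def st(): 
    s=status.state(); print(round(s["clock"],2),np.round(s["tool_pos"],4),"F",np.round(s["ft_force"],2),"q",np.round(s["joint_pos"],2))
E
python3 - <<'E'
from h import *
p0,o=hook(-.08,back=.07,up=.15); p1,_=hook(-.08,back=.07)
print(p0,planner.inverse_kinematics(p0,o),p1,planner.inverse_kinematics(p1,o))
r.set_gripper(0,10); r.move_to(p0,o); st()
try:
    r.move_linear(p1,o,.12); st()
except r.IKError as e: print("IK",e)
cv2.imwrite("pics/s1.png",cv2.resize(get_image("side")[100:320,150:450],(798,585),interpolation=cv2.INTER_CUBIC))
E
```

```text
[ 0.30660421 -0.23346217  0.32636813] [ 1.40364143  0.39157779 -0.57956581  2.28784534 -1.1240281   1.07509664
  0.94703533] [ 0.30660421 -0.23346217  0.17636813] [ 1.42509571  0.8143833  -0.6066556   2.29025548 -1.12540512  0.77111548
  1.24607029]
3.4 [ 0.3068 -0.2341  0.3265] F [ 0.83 -0.41  0.47] q [ 1.4   0.39 -0.58  2.29 -1.12  1.07  0.95]
4.8 [ 0.3067 -0.2335  0.1768] F [ 0.58 -0.15  0.12] q [ 1.36  0.78 -0.53  2.29 -1.18  0.83  1.29]
```

View pics/s1.png

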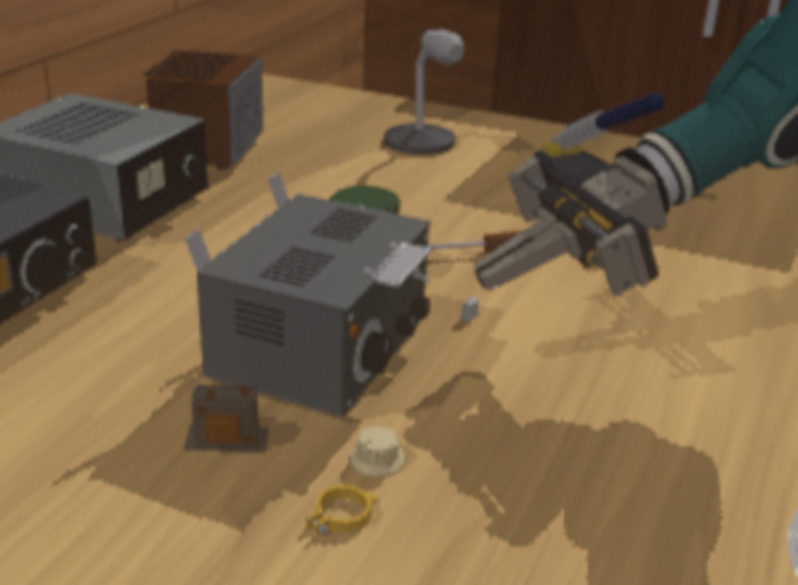

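The closed fingertip at (487,272) points at the tab at (400,268), with clear space around it. Next I'll insert it and start lifting.

Run:
```python
from h import *
p,o=hook(-.08)
print("hit",r.move_linear(p,o,.06,guard=6)); st()
for th in (.1,.3):
    p,o=hook(th); print(th,r.move_linear(p,o,.06,guard=15)); st()
cv2.imwrite("pics/s2.png",cv2.resize(get_image("side")[100:320,150:450],(798,585),interpolation=cv2.INTER_CUBIC))
```

```text
hit False
6.06 [ 0.3501 -0.1875  0.1763] F [ 0.85  0.07 -0.33] q [ 1.37  0.87 -0.73  2.3  -1.27  0.63  1.3 ]
0.1 False
6.69 [ 0.3504 -0.1874  0.2054] F [-0.8   0.77 -2.21] q [ 1.38  0.79 -0.75  2.31 -1.25  0.67  1.22]
0.3 False
7.38 [ 0.3568 -0.1871  0.2368] F [ 0.32  0.25 -2.32] q [ 1.38  0.71 -0.77  2.31 -1.24  0.71  1.13]
```

View pics/s2.png

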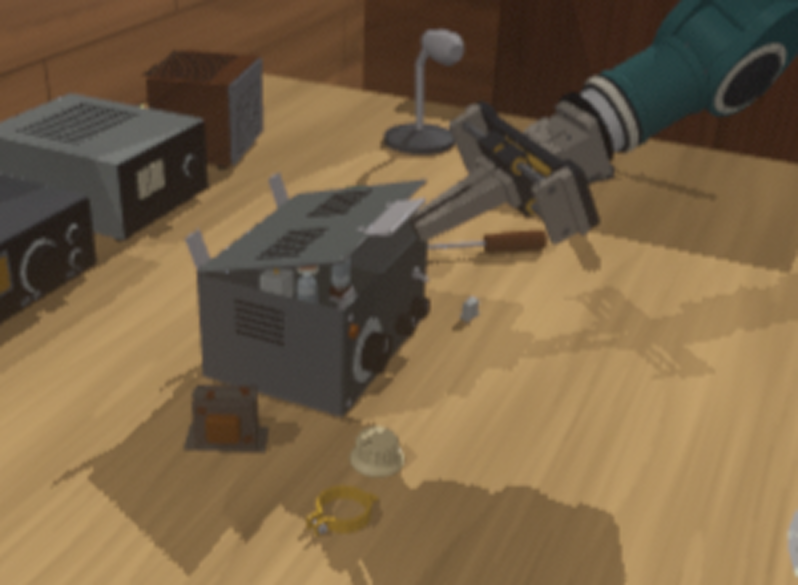

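The lid is up about 0.3 rad, resting on the fingertip at about 2 N as expected. I'll carry on around the arc.

Run:
```python
from h import *
for th in (.55,.8,1.05,1.3,1.5,1.65,1.78):
    p,o=hook(th)
    if r.move_linear(p,o,.06,guard=15): print("guard",th); st(); break
    st()
r.dwell(.3); st()
cv2.imwrite("pics/s3.png",cv2.resize(get_image("side")[60:320,100:450],(798,593),interpolation=cv2.INTER_CUBIC))
```

```text
8.24 [ 0.3733 -0.1866  0.2733] F [ 0.01  0.69 -1.58] q [ 1.37  0.62 -0.8   2.28 -1.23  0.76  1.02]
9.06 [ 0.3984 -0.186   0.3046] F [-0.48  0.6  -1.83] q [ 1.34  0.56 -0.82  2.23 -1.23  0.78  0.92]
9.88 [ 0.4304 -0.185   0.3288] F [-1.45 -0.29 -0.35] q [ 1.29  0.54 -0.83  2.17 -1.22  0.78  0.83]
10.69 [ 0.4674 -0.1839  0.3442] F [-0.89 -0.35 -0.57] q [ 1.23  0.54 -0.82  2.1  -1.2   0.77  0.75]
11.38 [ 0.4992 -0.1829  0.3497] F [-0.45  0.04 -0.36] q [ 1.18  0.57 -0.81  2.04 -1.19  0.75  0.7 ]
11.93 [ 0.5235 -0.1822  0.3496] F [0.22 0.59 0.09] q [ 1.13  0.59 -0.8   1.99 -1.18  0.73  0.68]
12.43 [ 0.5442 -0.1816  0.3466] F [ 0.35 -0.66  0.3 ] q [ 1.09  0.62 -0.79  1.95 -1.17  0.71  0.66]
12.72 [ 0.5439 -0.1819  0.3467] F [-0.53  0.01 -0.06] q [ 1.1   0.62 -0.79  1.95 -1.17  0.71  0.66]
```

View pics/s3.png

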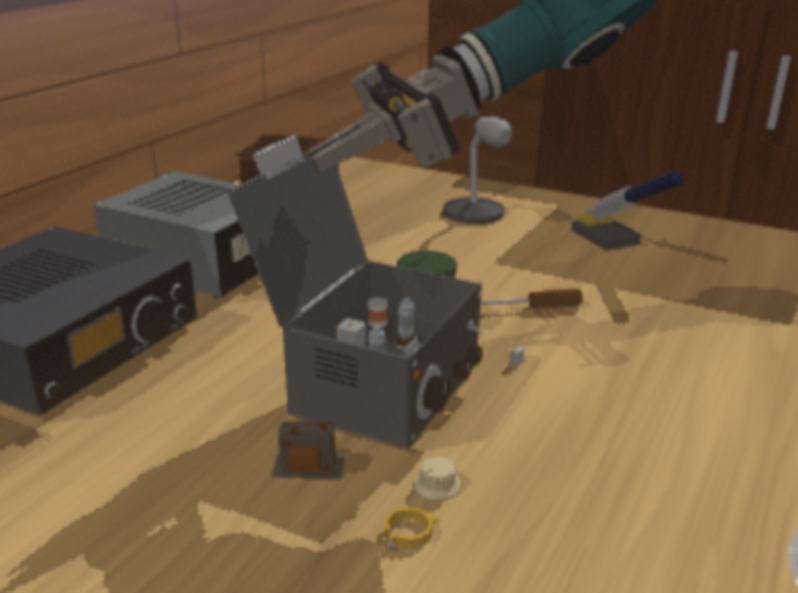

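The lid leans back on its stops and the fingertip is clear of it. I'll back off, then move above the left valve with the tool pointing down.

Run:
```python
from h import *
p,o=hook(1.78,back=.15); r.move_linear(p,o,.15)
q0=np.array(status.state()["joint_pos"]); p[2]+=.08; r.move_linear(p,o,.15); st()
cv2.imwrite("pics/t1.png",cv2.resize(get_image("top")[130:245,255:408],(798,600),interpolation=cv2.INTER_CUBIC))
for dy in (0,-30,30,180,150,210):
    R=tool(0,yaw+np.radians(dy)); q=planner.inverse_kinematics(W([-.006,.038,.16])+[0,0,.19],R.as_rotvec()); print(dy,None if q is None else np.round(q,2))
```

```text
14.52 [ 0.4505 -0.2804  0.4261] F [ 0.33  0.39 -0.32] q [ 1.33  0.44 -0.73  1.93 -1.04  1.04  0.54]
0 [ 0.78  0.69 -1.13  1.82  0.7   1.1  -2.15]
-30 [ 0.8   0.71 -1.16  1.82  0.73  1.12 -2.69]
30 [ 0.77  0.68 -1.11  1.82  0.69  1.09 -1.61]
180 [ 0.56  0.51 -0.76  1.83  0.42  0.97  1.22]
150 [ 0.47  0.48 -0.64  1.84  0.35  0.94  0.75]
210 [ 0.65  0.57 -0.9   1.83  0.52  1.01  1.66]
```

View pics/t1.png

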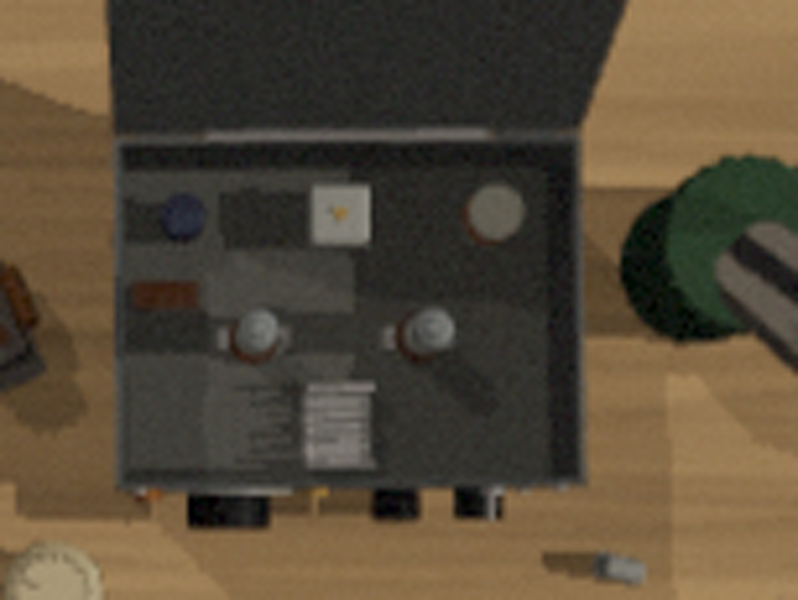

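The valve tops are at about (262,326) and (436,325) in the crop. I'll check those against the model and press both.

Run:
```python
from h import *
for px,y in (((262,326),.038),((436,325),-.038)):
    print(ray(np.array(px)/5.216+[254.6,129.6],.108).round(4),W([-.006,y,.108]).round(4))
o=tool(0,yaw+np.pi).as_rotvec(); T=lambda y,z: W([-.006,y,z+.19])
r.move_to(T(.038,.24),o); st()
for y in (.038,-.038):
    r.move_linear(T(y,.15),o,.12); r.move_linear(T(y,.116),o,.06)
    f0=status.state()["ft_force"][2]
    g=r.move_linear(T(y,.1015),o,.008,guard=12); st()
    print("guard",g,"tip z",status.state()["tool_pos"][2]-.19, "dF",status.state()["ft_force"][2]-f0)
    r.move_linear(T(y,.15),o,.08)
    st()
```

```text
[ 0.5641 -0.0196  0.108 ] [ 0.5624 -0.0182  0.108 ]
[ 0.5662 -0.0945  0.108 ] [ 0.5646 -0.0942  0.108 ]
15.83 [ 0.5622 -0.0193  0.4291] F [-0.38 -0.07  0.84] q [ 0.64  0.44 -0.86  1.75  0.36  1.12  1.26]
19.02 [ 0.5626 -0.018   0.2932] F [-1.78 -0.25  6.09] q [ 0.54  0.6  -0.75  1.87  0.52  0.88  1.14]
guard True tip z 0.10315115915672174 dF 5.952271659528002
19.77 [ 0.5622 -0.0184  0.3399] F [-0.37 -0.56 -0.71] q [ 0.58  0.54 -0.79  1.84  0.46  0.96  1.18]
22.85 [ 0.5647 -0.094   0.2932] F [-1.68  0.44  7.03] q [ 0.66  0.61 -0.74  1.85  0.52  0.89  1.27]
guard True tip z 0.10316102596576832 dF 6.888184266277529
23.59 [ 0.5644 -0.0944  0.3399] F [-0.05  0.38  0.35] q [ 0.7   0.55 -0.78  1.82  0.47  0.97  1.32]
```

Both presses stopped hard at z = 103.2 mm, which is the home height. I'll lift clear, check once and hand in.

Run:
```python
from h import *
o=tool(0,yaw+np.pi).as_rotvec()
r.move_linear(W([-.05,-.038,.42]),o,.15); r.dwell(.5); st()
cv2.imwrite("pics/s4.png",cv2.resize(get_image("side")[60:320,100:450],(798,593),interpolation=cv2.INTER_CUBIC))
```

```text
24.85 [ 0.5207 -0.0954  0.4198] F [ 0.28 -0.7   0.51] q [ 0.82  0.39 -0.87  1.84  0.34  1.07  1.42]
```

View pics/s4.png

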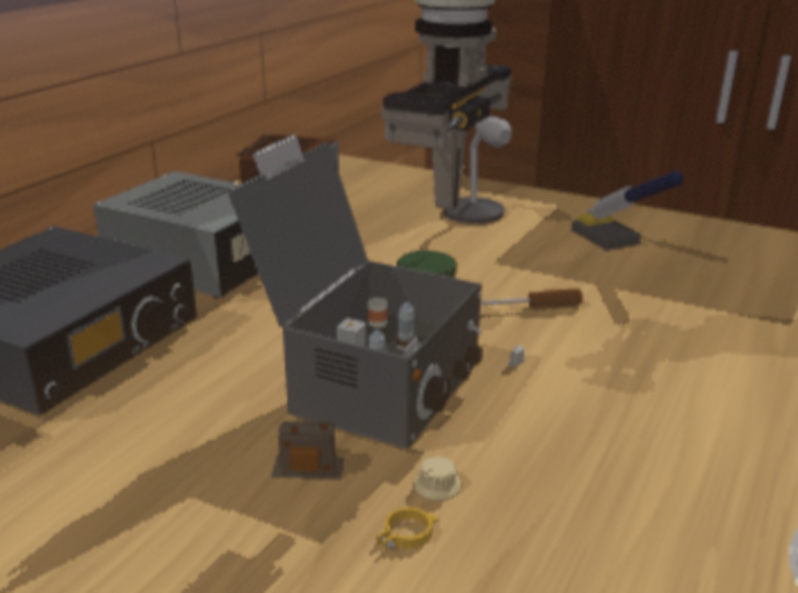

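The lid is still open at (300,220), both valves sit lower (tops near (407,305) and (377,335)), and the other items haven't moved.

```bash
python3 -c "
from workcell import r
print(r.hand_in())"
```

```text
the job is handed in; nothing more can be done
None
```

The job is handed in with no verdict returned: the lid rests open on its stops, each valve was pressed until it stopped hard at its 103 mm home height, and nothing else appears to have moved in the last picture.

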